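# Right the toppled carving tote and load it with the stone balls

## Task

The wooden carrying tote on the carver's bench has been knocked over on its side: stand it upright, wholly on the blue mat, setting it down rather than dropping it. Then lower the two polished stone balls gently into it, under its handle, one in each compartment. Leave the plaster bust, the tin and the stone block where they are.

Things in the scene. Friction and masses are not known exactly. Their poses are not given: they have to be found in the camera images.
- tote: Light wooden open tote, about 0.45 kg, 140 (x) by 166 (y) outside, 128 high overall, walls 55 high, lying on its side at the start. Origin: middle of its handle bar, 120 above its underside; z runs from underside to mouth (up when upright), y along the handle, x across the two compartments. Toppled, it lies on its -x wall: its x points up, z is level, origin 70 above the bench.
- underside (a point): Centre of the tote's underside (z = -120 in the tote's frame). The handle above it is a dark round bar, 16 in diameter, along the tote's y, clear for 150 between two uprights (30 wide in x, 8 thick, reaching 8 above the bar's axis) on the end walls. Floor 8 thick, long walls 6, end walls 8.
- bay_plus (a point): Centre of the floor of the tote's +x compartment (x = 33.5, z = -112 in the tote's frame). Each compartment is 61 wide in x, 150 long in y; its outer wall rises 47 above this floor, the dark divider at x = 0 (6 thick) 26 above it.
- bay_minus (a point): Centre of the floor of the tote's -x compartment (x = -33.5, z = -112 in the tote's frame), the same size.
- corner0 (a point): Corner of the tote's underside, at x = -70, y = -83, z = -120 in its frame
- corner1 (a point): Corner of the tote's underside, at x = -70, y = 83, z = -120 in its frame
- corner2 (a point): Corner of the tote's underside, at x = 70, y = -83, z = -120 in its frame
- corner3 (a point): Corner of the tote's underside, at x = 70, y = 83, z = -120 in its frame
- mat: Thin blue mat fixed to the bench, 190 (x) by 220 (y), 4 thick. Origin: centre of its underside, on the bench; axes along its sides. All four corners of the tote must stand on it.
- ball_white: Polished white marble stone ball, 38 in diameter, about 0.08 kg, on a cork ring at the start. This frame turns as the ball rolls: use its centre point
- ball_green: Polished dark green stone ball, 38 in diameter, about 0.08 kg, on a cork ring at the start. This frame turns as the ball rolls: use its centre point
- ball_white_center (a point): Centre of the white ball
- ball_green_center (a point): Centre of the green ball
- rest_white: Fixed cork ring, 34 in diameter, 12 high, on which the white ball rests with its centre 27.5 above the bench. Origin: centre of its underside
- rest_green: Fixed cork ring, 34 in diameter, 12 high, on which the green ball rests with its centre 27.5 above the bench. Origin: centre of its underside
- bust: Small loose plaster bust, 56 in diameter, 107 high, standing between the tote and the mat. Origin: centre of its underside, z up. Leave alone.
- tin: Loose round tin with brass lid, 63 in diameter, 34 high, close to the white ball. Origin: centre of its underside, z up. Leave alone.
- stone: Loose grey stone block, 45 (x) by 85 (y), 45 high, close to the green ball. Origin: centre of its underside, z up. Leave alone.
Things that resemble listed ones, but are neither listed nor needed, are in the scene too. There is more than one size of the tote; the one meant has the size given above.

How it is judged (in metres and radians):
On the way, in this order (a step that is already met when the one before it is completed fails the run):
1. the tote stands upright with all four corners on the mat, let go and at rest (angle between tote's own z axis and vertical below 0.06 rad and z of underside in the frame of mat between 0.001 and 0.008 m and x of corner0 in the frame of mat between -0.097 and 0.097 m and y of corner0 in the frame of mat between -0.112 and 0.112 m and x of corner1 in the frame of mat between -0.097 and 0.097 m and y of corner1 in the frame of mat between -0.112 and 0.112 m and x of corner2 in the frame of mat between -0.097 and 0.097 m and y of corner2 in the frame of mat between -0.112 and 0.112 m and x of corner3 in the frame of mat between -0.097 and 0.097 m and y of corner3 in the frame of mat between -0.112 and 0.112 m and linear speed of tote below 0.03 m/s and contact force between the fingers and tote below 0.1 N), for 0.3 s.
2. one ball lies in a compartment of the upright tote, let go ((((x of ball_white_center in the frame of tote between -0.064 and -0.002 m and y of ball_white_center in the frame of tote between -0.075 and 0.075 m and z of ball_white_center in the frame of tote between -0.102 and -0.08 m) and contact force between the fingers and ball_white below 0.1 N and angle between tote's own z axis and vertical below 0.06 rad) or ((x of ball_white_center in the frame of tote between 0.002 and 0.064 m and y of ball_white_center in the frame of tote between -0.075 and 0.075 m and z of ball_white_center in the frame of tote between -0.102 and -0.08 m) and contact force between the fingers and ball_white below 0.1 N and angle between tote's own z axis and vertical below 0.06 rad) or ((x of ball_green_center in the frame of tote between -0.064 and -0.002 m and y of ball_green_center in the frame of tote between -0.075 and 0.075 m and z of ball_green_center in the frame of tote between -0.102 and -0.08 m) and contact force between the fingers and ball_green below 0.1 N and angle between tote's own z axis and vertical below 0.06 rad) or ((x of ball_green_center in the frame of tote between 0.002 and 0.064 m and y of ball_green_center in the frame of tote between -0.075 and 0.075 m and z of ball_green_center in the frame of tote between -0.102 and -0.08 m) and contact force between the fingers and ball_green below 0.1 N and angle between tote's own z axis and vertical below 0.06 rad))), for 0.2 s.
At the end, for the whole second after the job is handed in: The tote stands upright (within 0.06 rad) on the mat with all four underside corners within the mat's edges (2 mm over allowed), and on the floor of each of its two compartments lies one ball; all released and at rest (all of step 1 and contact force between the fingers and ball_white below 0.1 N and contact force between the fingers and ball_green below 0.1 N and (((x of ball_white_center in the frame of tote between -0.064 and -0.002 m and y of ball_white_center in the frame of tote between -0.075 and 0.075 m and z of ball_white_center in the frame of tote between -0.102 and -0.08 m) and (x of ball_green_center in the frame of tote between 0.002 and 0.064 m and y of ball_green_center in the frame of tote between -0.075 and 0.075 m and z of ball_green_center in the frame of tote between -0.102 and -0.08 m)) or ((x of ball_white_center in the frame of tote between 0.002 and 0.064 m and y of ball_white_center in the frame of tote between -0.075 and 0.075 m and z of ball_white_center in the frame of tote between -0.102 and -0.08 m) and (x of ball_green_center in the frame of tote between -0.064 and -0.002 m and y of ball_green_center in the frame of tote between -0.075 and 0.075 m and z of ball_green_center in the frame of tote between -0.102 and -0.08 m))) and linear speed of each of ball_white, ball_green below 0.1 m/s); the robot touches nothing.
It fails at once if a ball is dropped or thrown into the tote (faster than 0.6 m/s inside it) ((x of ball_white_center in the frame of tote between -0.064 and 0.064 m and y of ball_white_center in the frame of tote between -0.075 and 0.075 m and z of ball_white_center in the frame of tote between -0.12 and -0.05 m and linear speed of ball_white above 0.6 m/s) or (x of ball_green_center in the frame of tote between -0.064 and 0.064 m and y of ball_green_center in the frame of tote between -0.075 and 0.075 m and z of ball_green_center in the frame of tote between -0.12 and -0.05 m and linear speed of ball_green above 0.6 m/s)).
It fails at once if a ball is pressed or knocked against the tote with more than 20 N (contact force between any of ball_white, ball_green and tote above 20 N).
It fails at once if the tote is dropped or thrown (faster than 0.6 m/s with no finger on it) (linear speed of tote above 0.6 m/s and contact force between the fingers and tote below 0.05 N).
It fails at once if the bust, the tin or the stone block is moved more than 25 mm or tipped ((distance of bust from where it was at the start of the episode above 0.025 m or angle between bust's own z axis and vertical above 0.35 rad) or (distance of tin from where it was at the start of the episode above 0.025 m or angle between tin's own z axis and vertical above 0.35 rad) or (distance of stone from where it was at the start of the episode above 0.025 m or angle between stone's own z axis and vertical above 0.35 rad)).
It also fails if it takes over 72 s, if anything falls off the work surface, if the arm or the gripper's body presses on something with over 40 N, if the wrist force passes 120 N, or if a joint passes its speed limit or range.

## Robot

A 7-joint arm with a two-finger parallel gripper is mounted at the origin on the work surface. World frame = base frame: x ahead of the robot, y to its left, z up, the work surface at z = 0. Lengths are in m, angles in degrees, forces in N, time in s.
With the tool pointing down it reaches from about 0.35 to 0.775 m from the base axis. Payload 3.1 kg.
Tool frame: the origin (TCP) lies on the centre line of the jaws, within the pads' length; the fingertips stand 17 mm ahead of it and the grasp point (between the pads) lies 2 mm behind it (robot.tip_reach is the distance from the TCP to the fingertips, in m); z points along the fingers, y is the line along which they close (so a half turn about z gives the same grasp; the last joint's range is limited). The gripper opens to 85 mm and grips with 20 to 120 N. Pads are 22 mm wide; open, the fingers measure 114 mm over their backs; the gripper's body (76 mm by 85 mm) begins 54 mm behind the grasp point. The pads swing forward as they close: fully open they stand 13 mm farther back than shut.
Start: joints at [-73.722, 17.813, 0.802, 86.603, -0.252, 75.585, -1.558], TCP at [0.176, 0.521, 0.228] pointing down, gripper open.
Joint ranges: [-154.91, 154.91], [-16.99, 109.72], [-72.82, 74.43], [7.12, 147.25], [-82.49, 262.49], [11.32, 116.49], [-174.64, 174.64]. Speed limits (degrees/s): [159.86, 159.86, 180, 180, 180, 180, 180].

## Interface

Orientations are given as [roll, pitch, yaw] about the fixed x, y, z axes, in that order (R = Rz(yaw) Ry(pitch) Rx(roll)).
In Python, from station import robot, fingers, vision, workorder, recognise gives the robot as it stands. Calls block until the motion is done:
- robot.move_to(position, orientation): joint-space move of the TCP to a pose.
- robot.line_to(position, orientation=None, velocity=0.15, f_stop=None): straight line of the TCP; orientation=None keeps the orientation; velocity is the mean speed in m/s. With f_stop (N) it stops when the force on the tool has changed by that much, and returns True; else False.
- robot.move_j(angles): joint-space move.
- fingers.gripper_to(opening, force=None): opening from 0.0 (shut) to 1.0 (fully open); force is the grip in N (None keeps the last); returns when the fingers have stopped.
- robot.pause(seconds).
- robot.inverse_kinematics(position, orientation): joint angles nearest the present ones, or None.
- vision.grab_frame(name): name is "scene" or "top" or "wrist"; returns the picture (400x640x3 uint8, red, green, blue); there is no depth.
- vision.calibration(name): a dict with "mtx" (3x3 intrinsics, pixels), "extrinsics" (4x4, takes a point from world to camera coordinates); the wrist camera has in their place "T_tool_cam" (4x4, takes a point from camera to tool coordinates, whose origin is the TCP and whose axes are the flange's). Camera axes: x right, y up, looking along -z (the intrinsics and any distortion apply to the point x, -y, -z); pixel columns grow to the right and rows downward; lengths in m; the calibration is good to about 2 mm. A picture is of the moment at which its call begins: read the wrist's pose just before it. calibration takes no time and is no camera call.
A pose or a line that the arm cannot do raises robot.PlanningError and nothing moves.
- workorder.close_job(): hands the job in; it is judged then, once.
Trained networks look in the newest picture that a camera, given by its name, has taken for a name from the list of things; names that differ only in an ending like _2 or _b are one class to them, and where a whole thing is asked for, a point or a joint stands for the part that bears it (a point fixed in the world has none). Each returns a list of dicts, best first, with "p" (0 to 1); they miss things now and then, are a little off and sometimes report something else, mostly with a low value. They report only what shows in the picture. A call takes as long as a camera call. They do not tell look-alikes from the thing itself.
- recognise(label, camera): "rect" ([centre column, centre row, width, height] in pixels, round what is visible of it).
Readings, each from a call of its own:
- robot.current_time_s(): time.
- robot.current_joint_positions(): joint angles.
- robot.current_dq(): joint speeds.
- robot.current_joint_torque(): joint torques, N m.
- robot.current_tool_pos(): TCP position.
- robot.current_eef_rot(): TCP orientation.
- robot.current_contact_force(): force on the tool from outside, world axes, zero at the start.
- robot.current_torque(): the same for the moment, N m.
- robot.current_finger_gap(): opening from 0.0 (shut) to 1.0 (fully open).
- robot.current_gripper_force(): force on a finger pad.
Only numpy, scipy, OpenCV 4.12 (cv2) and the standard library are available. Lean on these libraries where they do the work, as an engineer would, in place of code of your own. Each camera call takes 0.05 s, during which the arm holds its last target. There are 200 camera calls.

## Working session

There is one attempt and no reset: what is moved stays moved. The work goes in short steps, each a Python script; the robot and the scene stay as the last script left them, time stands still between calls to the robot, and variables do not carry over. Pictures are saved under pics/ and viewed, at most 11 in all, crops included, and the job is handed in when it is done.

```bash
mkdir -p pics; ls; cat > h.py <<'E'
import numpy as np, cv2
from station import robot, fingers, vision, workorder, recognise
def cam(name):
    c=vision.calibration(name); K=np.array(c["mtx"]); 
    return c,K
def ray(name,uv,E=None):
    c,K=cam(name); E=np.array(c["extrinsics"]) if E is None else E
    d=np.linalg.inv(K)@np.array([uv[0],uv[1],1.0]); d=np.array([d[0],-d[1],-d[2]])
    R=E[:3,:3]; return -R.T@E[:3,3], R.T@d
def at_z(name,uv,z,E=None):
    o,d=ray(name,uv,E); return o+d*(z-o[2])/d[2]
def proj(name,P,E=None):
    c,K=cam(name); E=np.array(c["extrinsics"]) if E is None else E
    p=(E[:3,:3]@np.atleast_2d(P).T).T+E[:3,3]; p=p*[1,-1,-1]; q=(K@p.T).T
    return q[:,:2]/q[:,2:]
def save(name,fn,E=None):
    im=vision.grab_frame(name); cv2.imwrite("pics/"+fn,cv2.cvtColor(im,cv2.COLOR_RGB2BGR)); return im
E
python3 - <<'E'
from h import *
a=save("top","top0.png"); b=save("scene","scene0.png")
cv2.imwrite("pics/both.png",cv2.cvtColor(cv2.resize(np.vstack([a,b]),(480,600)),cv2.COLOR_RGB2BGR))
for c in ("top","scene"):
    print(c,{k:np.round(v,3).tolist() if not np.isscalar(v) else v for k,v in vision.calibration(c).items()})
    for l in ["tote","mat","ball_white","ball_green","bust","tin","stone","rest_white","rest_green"]:
        for r in recognise(l,c)[:3]:
            u=r["rect"]; print(c,l,round(r["p"],2),np.round(u).tolist(),at_z(c,u[:2],0.0275).round(3).tolist())
E
```

```text
pics
top {'mtx': [[512.993, 0.0, 325.453], [0.0, 512.993, 197.189], [0.0, 0.0, 1.0]], 'extrinsics': [[-0.014, -1.0, -0.006, 0.009], [0.997, -0.015, 0.071, -0.456], [-0.071, -0.005, 0.997, -1.767], [0.0, 0.0, 0.0, 1.0]]}
top tote 0.89 [299.0, 213.0, 47.0, 39.0] [0.404, 0.093, 0.028]
top tote 0.62 [262.0, 159.0, 54.0, 42.0] [0.593, 0.22, 0.028]
top mat 0.76 [381.0, 180.0, 69.0, 72.0] [0.513, -0.191, 0.028]
top ball_white 0.49 [208.0, 188.0, 11.0, 10.0] [0.494, 0.408, 0.028]
top ball_white 0.33 [437.0, 196.0, 27.0, 22.0] [0.454, -0.384, 0.028]
top bust 0.46 [325.0, 164.0, 16.0, 18.0] [0.572, 0.001, 0.028]
top tin 0.63 [203.0, 167.0, 20.0, 19.0] [0.568, 0.425, 0.028]
top stone 0.8 [438.0, 194.0, 32.0, 22.0] [0.461, -0.388, 0.028]
top rest_white 0.2 [204.0, 168.0, 20.0, 17.0] [0.564, 0.422, 0.028]
top rest_green 0.48 [265.0, 160.0, 55.0, 45.0] [0.589, 0.209, 0.028]
scene {'mtx': [[365.191, 0.0, 320.569], [0.0, 365.191, 206.432], [0.0, 0.0, 1.0]], 'extrinsics': [[0.735, 0.678, -0.005, -0.323], [-0.389, 0.427, 0.817, 0.06], [0.556, -0.598, 0.577, -1.276], [0.0, 0.0, 0.0, 1.0]]}
scene tote 0.91 [336.0, 220.0, 54.0, 40.0] [0.416, 0.092, 0.027]
scene tote 0.71 [411.0, 222.0, 73.0, 77.0] [0.588, 0.232, 0.027]
scene tote 0.59 [212.0, 360.0, 19.0, 21.0] [0.532, -0.413, 0.027]
scene mat 0.56 [289.0, 310.0, 116.0, 94.0] [0.555, -0.229, 0.027]
scene ball_white 0.48 [414.0, 188.0, 14.0, 14.0] [0.496, 0.403, 0.027]
scene ball_green 0.72 [211.0, 361.0, 19.0, 18.0] [0.532, -0.417, 0.027]
scene bust 0.87 [358.0, 255.0, 23.0, 39.0] [0.558, 0.017, 0.027]
scene tin 0.58 [359.0, 256.0, 20.0, 40.0] [0.563, 0.016, 0.027]
scene stone 0.8 [207.0, 332.0, 47.0, 36.0] [0.47, -0.385, 0.027]
scene rest_green 0.45 [213.0, 367.0, 17.0, 10.0] [0.546, -0.422, 0.027]
```

```bash
python3 - <<'E'
import cv2,numpy as np
a=cv2.imread("pics/top0.png")[130:260,170:490]; b=cv2.imread("pics/scene0.png")[150:400,160:480]
a=cv2.resize(a,(768,312),interpolation=cv2.INTER_CUBIC)
cv2.imwrite("pics/a.png",cv2.resize(a,(800,325)))
cv2.imwrite("pics/b.png",cv2.resize(b,(768,600),interpolation=cv2.INTER_CUBIC))
E
```

```text
(no output)
```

View pics/a.png

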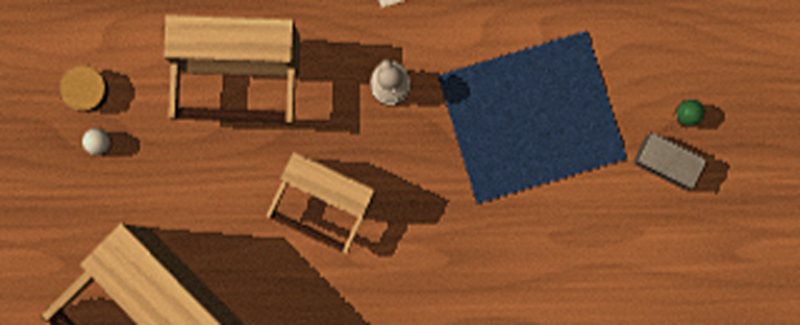

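View pics/b.png

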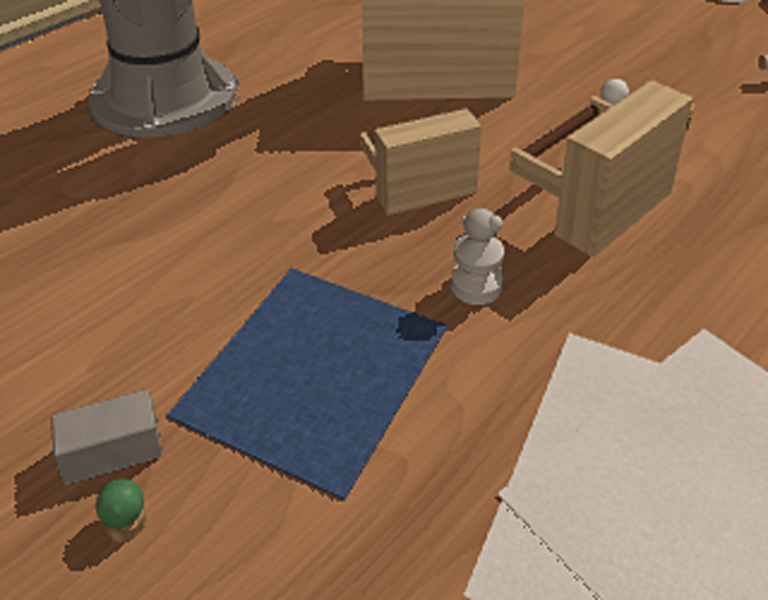

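The scene holds three look-alike totes in the top image: small at (299,213), medium at (262,159) and large at about (225,250). The medium one's long edge is about 53 px, roughly 165 mm, which fits the stated 166 mm. Its handle points toward the robot and its underside faces away.

In the same image, the white ball is at (208,188) beside the tin (203,167), the green ball at (446,175) beside the stone (438,194), the bust at (325,164) and the mat at (381,180). Next I'll measure corners and check that the arm can reach.

```bash
python3 - <<'E'
from h import *
T=lambda p:(170+p[0]/2.5,130+p[1]/2.5)
S=lambda p:(160+p[0]/2.4,150+p[1]/2.4)
print("top z.14",[at_z("top",T(p),.14)[:2].round(3).tolist() for p in [(165,15),(298,20),(295,62),(165,58)]])
print("scene z.14",[at_z("scene",S(p),.14)[:2].round(3).tolist() for p in [(567,140),(655,82),(692,97),(605,155)]])
print("scene z0",[at_z("scene",S(p),0)[:2].round(3).tolist() for p in [(592,252),(683,180)]])
# mat
for c,f in (("top","top0.png"),("scene","scene0.png")):
    im=cv2.imread("pics/"+f).astype(int); m=((im[...,0]>im[...,2]*1.25)&(im[...,0]>50)).astype(np.uint8)
    m=cv2.morphologyEx(m,cv2.MORPH_CLOSE,np.ones((9,9)))
    n,l,st,ce=cv2.connectedComponentsWithStats(m); k=1+st[1:,4].argmax()
    ys,xs=np.where(l==k); P=np.array([at_z(c,(x,y),.004)[:2] for x,y in zip(xs,ys)],np.float32)
    print(c,"mat",st[k],cv2.minAreaRect(P),P.mean(0))
# green ball, top
im=cv2.imread("pics/top0.png").astype(int)
ys,xs=np.where((im[...,1]>im[...,2]*1.4)&(im[...,1]>im[...,0]*1.2)&(im[...,1]>40)); print("green top",np.median(xs),np.median(ys),len(xs))
for q in [(np.mean(xs),np.mean(ys))]: print(at_z("top",q,.0275))
print("bust",at_z("top",T((390,82)),.05),"stone",at_z("top",T((672,160)),.045),"tin",at_z("top",T((83,88)),.034), "white",at_z("top",T((96,142)),.0275))
im=cv2.imread("pics/top0.png")
t=im[130:185,232:295]; s=cv2.imread("pics/scene0.png")[180:260,365:455]
cv2.imwrite("pics/c.png",np.hstack([cv2.resize(t,(458,400),interpolation=cv2.INTER_CUBIC),cv2.resize(s,(340,400),interpolation=cv2.INTER_CUBIC)[:, :340]]))
from scipy.spatial.transform import Rotation as Rn
# IK of tilted tool: down tool [180,0,yaw]; tilt about world y
for y in (0,90,180,-90):
  for t in (-40,-20,0,20,40,60):
    R=Rn.from_euler("y",t,degrees=True)*Rn.from_euler("xyz",[180,0,y],degrees=True)
    q=robot.inverse_kinematics([.52,.215,.07],R.as_euler("xyz",degrees=True).tolist()); q2=robot.inverse_kinematics([.52,-.2,.2],R.as_euler("xyz",degrees=True).tolist())
    print(y,t,R.as_matrix()[:,2].round(2), None if q is None else np.round(q), None if q2 is None else np.round(q2))
E
```

```text
top z.14 [[0.652, 0.291], [0.643, 0.117], [0.588, 0.122], [0.596, 0.291]]
scene z.14 [[0.593, 0.121], [0.605, 0.29], [0.652, 0.289], [0.638, 0.125]]
scene z0 [[0.639, 0.131], [0.653, 0.322]]Traceback (most recent call last):
  File "<stdin>", line 12, in <module>
  File "h.py", line 11, in at_z
    o,d=ray(name,uv,E); return o+d*(z-o[2])/d[2]
        ~~~^^^^^^^^^^^
  File "h.py", line 7, in ray
    c,K=cam(name); E=np.array(c["extrinsics"]) if E is None else E
        ~~~^^^^^^
  File "h.py", line 4, in cam
    c=vision.calibration(name); K=np.array(c["mtx"]);
ValueError: time passes only in moves, steps and waits
```

```bash
sed -i 's/^def cam(name):/import functools\n@functools.lru_cache(None)\ndef cam(name):/' h.py; python3 - <<'E'
from h import *
T=lambda p:(170+p[0]/2.5,130+p[1]/2.5)
for c,f in (("top","top0.png"),("scene","scene0.png")):
    im=cv2.imread("pics/"+f).astype(int); m=((im[...,0]>im[...,2]*1.25)&(im[...,0]>50)).astype(np.uint8)
    m=cv2.morphologyEx(m,cv2.MORPH_CLOSE,np.ones((9,9)))
    n,l,st,ce=cv2.connectedComponentsWithStats(m); k=1+st[1:,4].argmax()
    ys,xs=np.where(l==k); P=np.array([at_z(c,(x,y),.004)[:2] for x,y in zip(xs,ys)],np.float32)
    print(c,"mat",st[k],cv2.minAreaRect(P),P.mean(0))
im=cv2.imread("pics/top0.png").astype(int)
ys,xs=np.where((im[...,1]>im[...,2]*1.4)&(im[...,1]>im[...,0]*1.2)&(im[...,1]>40)); print("green top",len(xs),at_z("top",(np.mean(xs),np.mean(ys)),.0275))
print("bust",at_z("top",T((390,82)),.05),"stone",at_z("top",T((672,160)),.045),"tin",at_z("top",T((83,88)),.034), "white",at_z("top",T((96,142)),.0275))
im=cv2.imread("pics/top0.png")
t=im[130:185,232:295]; s=cv2.imread("pics/scene0.png")[180:260,365:455]
cv2.imwrite("pics/c.png",np.hstack([cv2.resize(t,(458,400),interpolation=cv2.INTER_CUBIC),cv2.resize(s,(340,400),interpolation=cv2.INTER_CUBIC)[:, :340]]))
from scipy.spatial.transform import Rotation as Rn
for y in (90,-90):
  for t in (-60,-45,-30,-15,0,15,30,45,60):
    R=Rn.from_euler("y",t,degrees=True)*Rn.from_euler("xyz",[180,0,y],degrees=True); e=R.as_euler("xyz",degrees=True).tolist()
    qs=[robot.inverse_kinematics(p,e) for p in ([.527,.212,.07],[.527,.212,.3],[.52,-.2,.13])]
    print(y,t,R.as_matrix()[:,2].round(2),[None if q is None else np.round(q).tolist() for q in qs])
E
```

```text
top mat [ 346  143   74   68 3278] ((0.5275563597679138, -0.1987188458442688), (0.18684875965118408, 0.21863260865211487), 15.859589576721191) [ 0.5270198  -0.19920132]
scene mat [ 230  262  116   96 6047] ((0.528010368347168, -0.20041684806346893), (0.1894691437482834, 0.2199234664440155), 15.885642051696777) [ 0.53462464 -0.20928246]
green top 84 [ 0.52728335 -0.41504813  0.0275    ]
bust [ 0.57206378 -0.00145528  0.05      ] stone [ 0.4594508 -0.3853879  0.045    ] tin [0.57241934 0.42391934 0.034     ] white [0.49765912 0.4072736  0.0275    ]
90 -60 [ 0.87  0.   -0.5 ] [[-11.0, 37.0, -44.0, 141.0, 123.0, 73.0, -154.0], [-18.0, -6.0, -28.0, 129.0, 81.0, 38.0, -109.0], [95.0, 30.0, -62.0, 141.0, 213.0, 26.0, -168.0]]
90 -45 [ 0.71  0.   -0.71] [[-56.0, 18.0, 17.0, 135.0, 109.0, 24.0, -145.0], [-45.0, -6.0, 3.0, 118.0, 47.0, 41.0, -71.0], None]
90 -30 [ 0.5   0.   -0.87] [[-57.0, 17.0, 27.0, 124.0, 29.0, 17.0, -59.0], [-56.0, -1.0, 21.0, 105.0, 21.0, 52.0, -44.0], [-10.0, 10.0, 43.0, 123.0, -45.0, 31.0, 67.0]]
90 -15 [ 0.26  0.   -0.97] [[-51.0, 21.0, 28.0, 111.0, -6.0, 36.0, -21.0]
[... 1195 characters left out ...]
 12.0, 37.0, 143.0], [-34.0, 8.0, 7.0, 91.0, 6.0, 68.0, 151.0], [-27.0, 24.0, 65.0, 110.0, -39.0, 53.0, -125.0]]
-90 0 [-0. -0. -1.] [[-23.0, 28.0, -0.0, 96.0, 0.0, 57.0, 156.0], [-28.0, 19.0, 6.0, 76.0, -2.0, 86.0, 158.0], [-24.0, 36.0, 65.0, 95.0, -34.0, 71.0, -132.0]]
-90 15 [-0.26  0.   -0.97] [[-21.0, 38.0, 1.0, 81.0, -6.0, 76.0, 162.0], [-24.0, 30.0, 7.0, 60.0, -8.0, 104.0, 161.0], [-19.0, 47.0, 64.0, 81.0, -32.0, 89.0, -135.0]]
-90 30 [-0.5   0.   -0.87] [[-19.0, 49.0, 2.0, 64.0, -10.0, 95.0, 165.0], None, [-13.0, 59.0, 64.0, 65.0, -30.0, 106.0, -136.0]]
-90 45 [-0.71  0.   -0.71] [[-17.0, 63.0, 3.0, 47.0, -14.0, 114.0, 164.0], None, None]
-90 60 [-0.87  0.   -0.5 ] [None, None, None]
```

View pics/c.png

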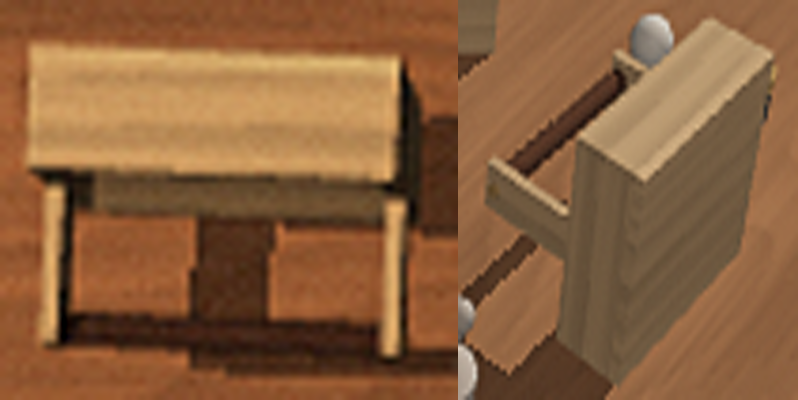

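The crop confirms it: the medium tote's underside edge is about 166 mm and its bar lies at crop rows 325–345, on the robot's side. I'll grip the bar tilted forward with a light grip, then lift so the tote can swing down under it.

```bash
cat >> h.py <<'E'
from scipy.spatial.transform import Rotation as Rn
def ori(yaw,t,base=90):
    "tool down, jaws closing along x' of frame at yaw, tilted t about its y'"
    R=Rn.from_euler("z",yaw,degrees=True)*Rn.from_euler("y",t,degrees=True)*Rn.from_euler("xyz",[180,0,base],degrees=True)
    return R.as_euler("xyz",degrees=True).tolist(), R.as_matrix()[:,2]
def stat(s=""): print(s,"t",round(robot.current_time_s(),2),"tcp",np.round(robot.current_tool_pos(),4),"gap",round(robot.current_finger_gap(),3),"gf",np.round(robot.current_gripper_force(),1),"F",np.round(robot.current_contact_force(),1))
E
python3 - <<'E'
from h import *
C=lambda p:(232+p[0]*63/458,130+p[1]*55/400)
S=lambda p:(365+p[0]*90/340,180+p[1]*80/400)
print([at_z("top",C(p),.07).round(3).tolist() for p in [(65,328),(385,340)]], "scene bar",[at_z("scene",S(p),.07).round(3).tolist() for p in [(515-458,165),(618-458,80)]])
print("top corners",[at_z("top",C(p),.14).round(3).tolist() for p in [(28,45),(402,58),(395,183),(28,170)]])
B=np.array([.527,.212,.072]); yaw=-3.4
e,d=ori(yaw,-25); e0=robot.current_eef_rot()
stat(); robot.line_to([.176,.521,.38],velocity=.2)
robot.move_to((B-.25*d).tolist(),e); stat("above")
print(np.round(robot.current_joint_positions()))
fingers.gripper_to(.55)
p=robot.current_tool_pos(); R=Rn.from_euler("xyz",robot.current_eef_rot(),degrees=True).as_matrix()
save("wrist","w1.png"); np.save("w1.npy",np.c_[R,p]); stat()
E
```

```text
[[0.532, 0.287, 0.07], [0.524, 0.138, 0.07]] scene bar [[0.524, 0.159, 0.07], [0.534, 0.287, 0.07]]
top corners [[0.652, 0.291, 0.14], [0.643, 0.123, 0.14], [0.587, 0.127, 0.14], [0.595, 0.292, 0.14]]
 t 1.0 tcp [0.176  0.5211 0.2277] gap 0.998 gf 0.0 F [-0.5 -0.4  0. ]
above t 3.37 tcp [0.4214 0.2195 0.2989] gap 0.998 gf 0.0 F [ 0.4  0.6 -0.6]
[-58.  -8.  13. 109.  23.  63. -56.]
 t 3.88 tcp [0.4215 0.2184 0.2986] gap 0.55 gf 0.0 F [ 0.8  0.5 -0.4]
```

View pics/w1.png

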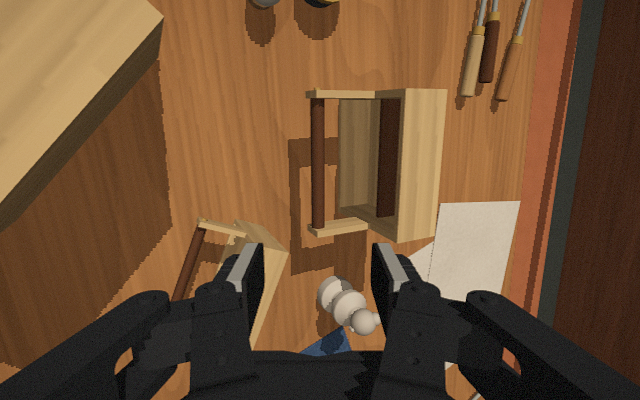

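The wrist picture shows the bar from (317,95) to (316,230), the bust at (350,305) and the small tote at lower left. I'll triangulate the bar, then grasp.

```bash
cat >> h.py <<'E'
def wristE(R,p):
    T=np.eye(4); T[:3,:3]=R; T[:3,3]=p
    return np.linalg.inv(T@np.array(vision.calibration("wrist")["T_tool_cam"]))
E
python3 - <<'E'
from h import *
M=np.load("w1.npy"); E=wristE(M[:,:3],M[:,3])
a,b=[at_z("wrist",q,.07,E) for q in [(317.5,97),(316,228)]]; print("bar wrist",a.round(4),b.round(4))
B=(a+b)/2; print(B, np.degrees(np.arctan2(-(a-b)[0],(a-b)[1])))
if np.linalg.norm(B[:2]-[.528,.212])<.012:
    e,d=ori(-3.4,-25)
    B=np.array([(B[0]+.528)/2,(B[1]+.212)/2,.070])
    g=B+.002*d      # grasp point 2 mm behind TCP
    robot.line_to((g-.06*d).tolist(),e,velocity=.15)
    print(robot.line_to(g.tolist(),velocity=.06,f_stop=12)); stat("at bar")
    fingers.gripper_to(0,force=20); stat("closed")
E
```

```text
bar wrist [0.5317 0.2905 0.07  ] [0.5207 0.1385 0.07  ]
[0.52619888 0.21454233 0.07      ] -4.139750068723703
False
at bar t 6.47 tcp [0.5281 0.2135 0.0686] gap 0.549 gf 0.0 F [0.  0.3 0.6]
closed t 6.88 tcp [0.5283 0.2135 0.0688] gap 0.155 gf 19.1 F [-1.2 -0.7  3.1]
```

```bash
python3 - <<'E'
from h import *
e,d=ori(-3.4,-25)
robot.line_to([.545,.2135,.145],velocity=.06); stat("lift1")
e,d=ori(-3.4,0)
robot.line_to([.53,.2135,.30],e,velocity=.1); stat("lift2")
a=save("top","t2.png"); b=save("scene","s2.png")
c=np.hstack([cv2.resize(a[110:230,220:340],(400,400)),cv2.resize(b[100:260,330:490],(400,400))])
cv2.imwrite("pics/l2.png",cv2.cvtColor(c,cv2.COLOR_RGB2BGR))
E
```

```text
lift1 t 8.33 tcp [0.5446 0.2133 0.1444] gap 0.003 gf 0.0 F [-0.4  0.2  0.2]
lift2 t 10.04 tcp [0.5295 0.2136 0.2996] gap -0.005 gf 0.0 F [ 0.7 -0.4  0.3]
```

View pics/l2.png

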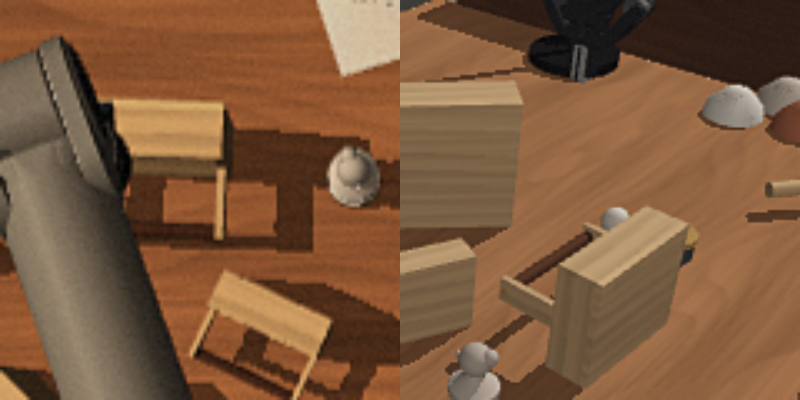

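The tote slipped out of the light grip and lies as before, shifted about 8 mm toward the robot: its right upright's end is now at top (286,181). I'll re-measure it and grip deeper and harder.

```bash
python3 - <<'E'
from h import *
e,d=ori(-3.4,-25)
B=np.array([.52,.2135,.07])
robot.move_to((B-.2*d).tolist(),e); fingers.gripper_to(.6)
p=robot.current_tool_pos(); R=Rn.from_euler("xyz",robot.current_eef_rot(),degrees=True).as_matrix()
im=save("wrist","w2.png"); np.save("w2.npy",np.c_[R,p]); stat()
cv2.imwrite("pics/w2c.png",cv2.cvtColor(cv2.resize(im[0:270,180:540],(800,600)),cv2.COLOR_RGB2BGR))
E
```

```text
t 11.41 tcp [0.4358 0.2184 0.2512] gap 0.598 gf 0.0 F [ 0.1 -0.9  0.1]
```

View pics/w2c.png

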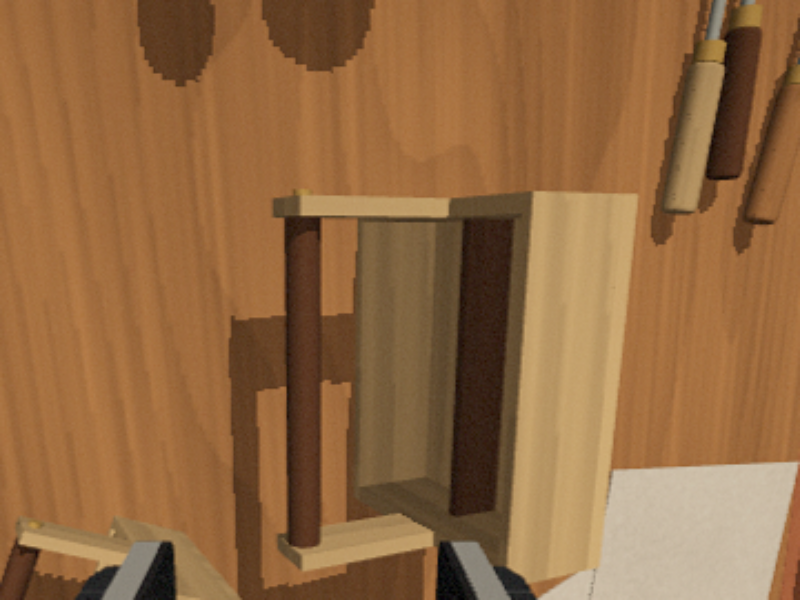

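```bash
python3 - <<'E'
from h import *
M=np.load("w2.npy"); E=wristE(M[:,:3],M[:,3])
a,b=[at_z("wrist",(180+c*.45,r*.45),.07,E) for c,r in [(304,218),(304,545)]]
yaw=-np.degrees(np.arctan2((a-b)[0],(a-b)[1])); B=(a+b)/2; print("bar",a.round(4),b.round(4),yaw)
yaw=(yaw-3.4)/2
B[2]=.07
e,d=ori(yaw,-30)
g=B+.008*d
robot.line_to((g-.07*d).tolist(),e,velocity=.15)
print(robot.line_to(g.tolist(),velocity=.06,f_stop=12)); stat("at bar")
fingers.gripper_to(0,force=70); robot.pause(.2); stat("closed")
u=Rn.from_euler("z",yaw,degrees=True).apply([1,0,0])
np.savez("grip.npz",B=B,yaw=yaw,u=u)
piv=B+.12*u-[0,0,.07]
for th in (8,16,24):
    e,d=ori(yaw,-30+th); r=np.radians(th)
    off=-.12*np.array([np.cos(r),np.sin(r)])+.07*np.array([-np.sin(r)*-1,np.cos(r)])
    bar=piv+off[0]*u*[1,1,0]+[0,0,0]; 
    # rotate (-.12,.07) so that z_tote(-x)->up : (x,z)->(x c + z s, -x s + z c)
    x=-.12*np.cos(r)+.07*np.sin(r); z=.12*np.sin(r)+.07*np.cos(r)
    bar=piv+x*u+[0,0,z]
    robot.line_to((bar+.008*d).tolist(),e,velocity=.06); stat(th)
    if robot.current_gripper_force()<5: break
E
```

```text
bar [0.523 0.289 0.07 ] [0.5139 0.1384 0.07  ] -3.453198593080674
False
at bar t 13.79 tcp [0.5225 0.2138 0.0634] gap 0.6 gf 0.0 F [-0.5  0.3  0. ]
closed t 14.42 tcp [0.5225 0.2137 0.0635] gap 0.155 gf 68.5 F [-4.2 -0.4  5.8]
8 t 14.97 tcp [0.5326 0.2126 0.0782] gap 0.152 gf 68.5 F [ 2.6  0.1 -1.5]
16 t 15.43 tcp [0.5441 0.212  0.0919] gap 0.151 gf 68.6 F [ 2.   0.4 -0.9]
24 t 15.89 tcp [0.5559 0.2117 0.1048] gap 0.15 gf 69.6 F [-4.  -0.5  7.3]
```

```bash
python3 - <<'E'
from h import *
G=np.load("grip.npz"); B,yaw,u=G["B"],float(G["yaw"]),G["u"]; piv=B+.12*u-[0,0,.07]
for th in (32,40):
    e,d=ori(yaw,-30+th); r=np.radians(th)
    bar=piv+(-.12*np.cos(r)+.07*np.sin(r))*u+[0,0,.003+.12*np.sin(r)+.07*np.cos(r)]
    robot.line_to((bar+.008*d).tolist(),e,velocity=.06); stat(th)
p=np.array(robot.current_tool_pos())
for z in (.17,.27):
    robot.line_to([p[0]-(.02 if z<.2 else .05),p[1],z],velocity=.08); robot.pause(.2); stat(z)
a=save("top","t3.png"); b=save("scene","s3.png")
cv2.imwrite("pics/l3.png",cv2.cvtColor(cv2.resize(b[80:280,300:500],(500,500)),cv2.COLOR_RGB2BGR))
E
```

```text
32 t 16.38 tcp [0.572  0.2103 0.1163] gap 0.149 gf 68.6 F [ 1.5  0.2 -2.6]
40 t 16.83 tcp [0.5881 0.21   0.1252] gap 0.152 gf 68.7 F [-1.4  0.6 -0.6]
0.17 t 17.8 tcp [0.568  0.2097 0.1692] gap 0.153 gf 68.4 F [ 0.1  0.  -4.2]
0.27 t 19.46 tcp [0.538  0.2099 0.2696] gap 0.154 gf 68.4 F [ 0.5 -0.7 -3.5]
```

View pics/l3.png

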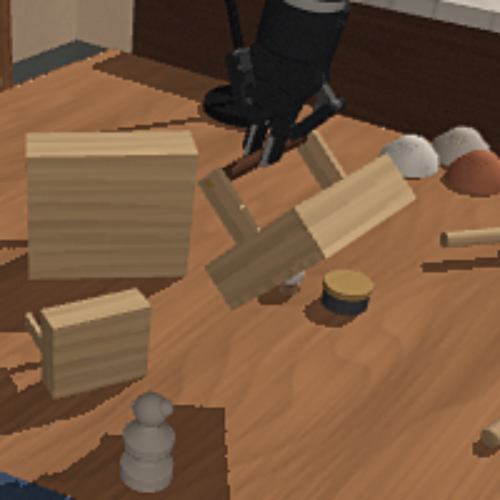

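The tote is held, with its +x wall and −y end wall facing the camera and a shared edge at crop (298,208)–(325,258). I'll fit the rotation angle from those corners.

```bash
cat > fit.py <<'E'
from h import *
from scipy.optimize import least_squares
def pose(th,yaw):
    "tote rotation: th=0 toppled, 90 upright"
    return Rn.from_euler("z",yaw,degrees=True)*Rn.from_euler("y",th-90,degrees=True)
E
python3 - <<'E'
from fit import *
U=np.array([(205,265),(298,208),(325,258),(230,308),(388,153),(415,198)])/2.5+[300,80]
L=np.array([(-.07,-.083,-.065),(.07,-.083,-.065),(.07,-.083,-.12),(-.07,-.083,-.12),(.07,.083,-.065),(.07,.083,-.12)])
yaw=-3.4; e,d=ori(yaw,10); B0=np.array([.538,.2099,.2696])-.008*d
f=lambda v:(proj("scene",pose(v[0],v[1]).apply(L)+B0+[v[2],v[3],v[4]])-U).ravel()
for s in (20,40,70):
    r=least_squares(f,[s,yaw,0,0,0]); print(r.x.round(3),r.cost)
e,d=ori(15.9,10)
print([None if robot.inverse_kinematics([.528,-.2,z],ori(15.9,t)[0]) is None else (t,z) for t in (0,10,20,30) for z in (.29,.2,.13)])
E
```

```text
[ 4.2744e+01 -3.1460e+00 -2.0000e-03  1.0000e-02 -6.0000e-03] 1.3319230385760885
[ 4.2744e+01 -3.1460e+00 -2.0000e-03  1.0000e-02 -6.0000e-03] 1.33192303857546
[ 4.2744e+01 -3.1460e+00 -2.0000e-03  1.0000e-02 -6.0000e-03] 1.3319230385759961
[(0, 0.29), (0, 0.2), (0, 0.13), (10, 0.29), (10, 0.2), (10, 0.13), (20, 0.29), (20, 0.2), (20, 0.13), (30, 0.29), (30, 0.2), (30, 0.13)]
```

```bash
python3 - <<'E'
from fit import *
C=np.array([.528,-.200,0]); u=np.array([np.cos(np.radians(15.9)),np.sin(np.radians(15.9)),0])
p=robot.current_tool_pos()
robot.line_to([p[0],p[1],.287],velocity=.1)
T=C-.0645*u
e,d=ori(15.9,10)
robot.line_to([.52,.0,.287],ori(6,10)[0],velocity=.15); robot.line_to([T[0],T[1],.287],e,velocity=.15); stat("over mat")
e,d=ori(15.9,30)
q=T+[0,0,.175]+.008*d
robot.line_to(q.tolist(),e,velocity=.1); robot.pause(.3); stat("low")
print(robot.line_to((T+[0,0,.125]+.008*d).tolist(),velocity=.03,f_stop=3)); stat("touch")
print("bar",np.array(robot.current_tool_pos())-.008*d)
b=save("scene","s4.png"); cv2.imwrite("pics/l4.png",cv2.cvtColor(cv2.resize(b[180:380,190:410],(550,500)),cv2.COLOR_RGB2BGR))
E
```

```text
over mat t 23.07 tcp [ 0.4664 -0.2165  0.287 ] gap 0.155 gf 68.5 F [-0.  -0.8 -4. ]
low t 24.72 tcp [ 0.4622 -0.2189  0.1686] gap 0.155 gf 68.6 F [ 0.5 -0.1 -4.8]
True
touch t 25.76 tcp [ 0.4612 -0.2188  0.1366] gap 0.149 gf 69.5 F [0.4 0.3 4.4]
bar [ 0.46506079 -0.21765824  0.14357555]
```

View pics/l4.png

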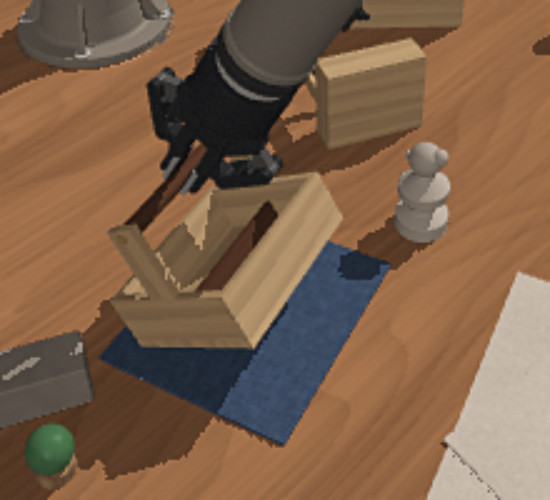

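Contact came at bar height 0.1436, as predicted (0.143). The tote's lower edge rests on the mat, tilted about 28°. Now I'll ease it upright along the arc with a lighter grip.

```bash
python3 - <<'E'
from fit import *
C=np.array([.528,-.200,0]); u=np.array([np.cos(np.radians(15.9)),np.sin(np.radians(15.9)),0])
e,d=ori(15.9,30); e_=d
fingers.gripper_to(0,force=30); stat("soft")
piv=np.array([.46506,-.21766,.1436])-.0055*u; piv[2]=.004
for th in (69,76,83,89):
    r=np.radians(th)
    bar=piv+(-.12*np.cos(r)+.07*np.sin(r))*u+[0,0,.12*np.sin(r)+.07*np.cos(r)]
    robot.line_to((bar+.008*d).tolist(),e,velocity=.05); stat(th)
print(robot.line_to((bar+.008*d-[0,0,.004]).tolist(),velocity=.02,f_stop=8)); stat("down")
b=save("scene","s5.png"); cv2.imwrite("pics/l5.png",cv2.cvtColor(cv2.resize(b[180:380,190:410],(660,600)),cv2.COLOR_RGB2BGR))
E
```

```text
soft t 26.02 tcp [ 0.4612 -0.2187  0.1367] gap 0.153 gf 69.5 F [0.7 0.4 6.4]
69 t 26.51 tcp [ 0.4763 -0.2145  0.136 ] gap 0.15 gf 68.4 F [-1.8  0.8  7.6]
76 t 27.0 tcp [ 0.494  -0.2094  0.1333] gap 0.155 gf 66.0 F [ 0.3  2.  12.5]
83 t 27.49 tcp [ 0.5111 -0.2044  0.1283] gap 0.153 gf 61.9 F [ 3.1  3.2 13.4]
89 t 27.93 tcp [ 0.5257 -0.2002  0.1221] gap 0.152 gf 55.8 F [ 6.2  3.4 14. ]
True
down t 28.14 tcp [ 0.5263 -0.2     0.1219] gap 0.153 gf 54.7 F [1.8 0.  4.5]
```

View pics/l5.png

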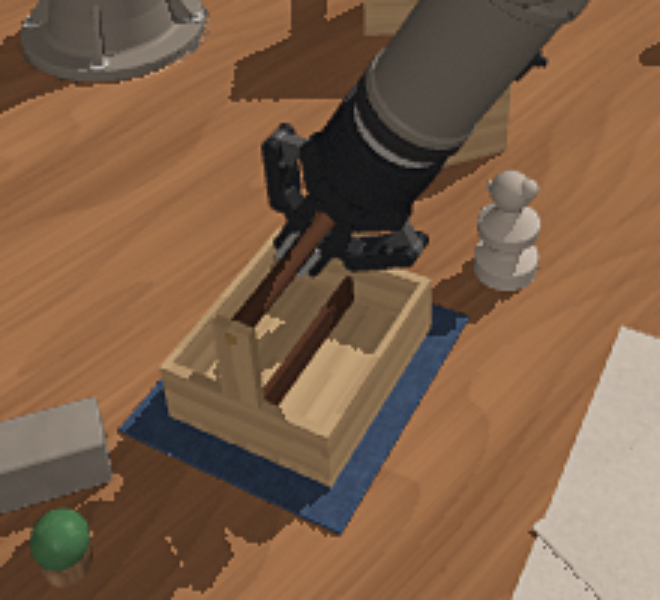

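The tote now looks upright, its lower corners at crop (172,418), (333,486) and (430,330), all inside the mat. I'll compute the margins, then release and retreat along the tool axis.

```bash
python3 - <<'E'
from fit import *
C=np.array([.528,-.200]); a=np.radians(15.9); R=np.array([[np.cos(a),np.sin(a)],[-np.sin(a),np.cos(a)]])
for q in [(172,418),(333,486),(430,330)]:
    print((R@(at_z("scene",(190+q[0]/3,180+q[1]/3),.004)[:2]-C)).round(4))
fingers.gripper_to(.5); robot.pause(.2); stat("open")
e,d=ori(15.9,30); p=np.array(robot.current_tool_pos())
robot.line_to((p-.10*d).tolist(),velocity=.12); stat("back")
a_=save("top","t6.png"); b=save("scene","s6.png")
p=np.array(robot.current_tool_pos()); M=Rn.from_euler("xyz",robot.current_eef_rot(),degrees=True).as_matrix(); 
cv2.imwrite("pics/l6.png",cv2.cvtColor(np.hstack([cv2.resize(b[220:370,220:360],(467,500)),cv2.resize(a_[140:220,340:400],(333,500))]),cv2.COLOR_RGB2BGR))
E
```

```text
[-0.0636 -0.0839]
[ 0.073  -0.0803]
[0.073  0.0811]
open t 28.78 tcp [ 0.5254 -0.1999  0.1208] gap 0.504 gf 0.0 F [0.2 0.1 1.3]
back t 29.77 tcp [ 0.573  -0.1863  0.2068] gap 0.502 gf 0.0 F [ 0.1 -1.2  0.2]
```

View pics/l6.png

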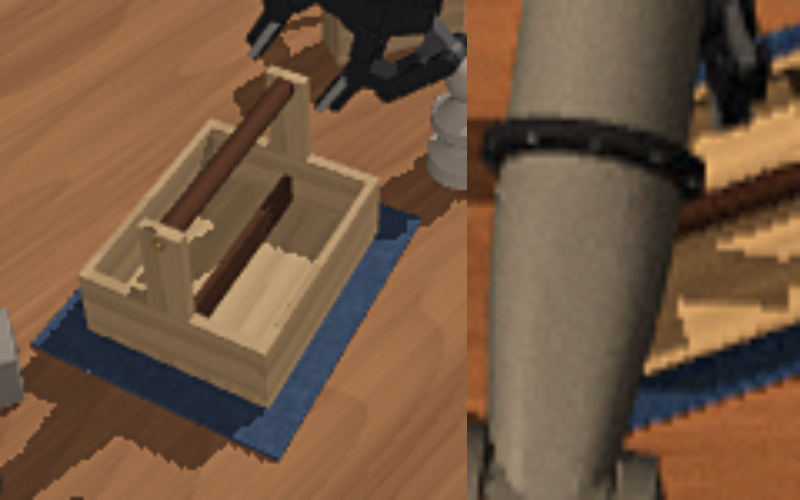

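The tote stands upright and released, with margins of 20 mm or more. Next I'll fit its pose and pick the green ball, refining its position with the wrist camera.

```bash
cat >> h.py <<'E'
def ballpos(label,guess,yaw,h=.16,col=None):
    e,d=ori(yaw,0,0)
    robot.move_to([guess[0]-.0,guess[1],.0275+h],e)
    p=robot.current_tool_pos(); R=Rn.from_euler("xyz",robot.current_eef_rot(),degrees=True).as_matrix()
    im=save("wrist",label+".png"); E=wristE(R,p)
    print("expect px",proj("wrist",[guess[0],guess[1],.0275],E))
    out=[(r["p"],np.round(r["rect"],1),at_z("wrist",r["rect"][:2],.0275,E)) for r in recognise(label,"wrist")[:3]]
    for o in out: print(label,o)
    g=proj("wrist",[guess[0],guess[1],.0275],E)[0].astype(int)
    hsv=cv2.cvtColor(im,cv2.COLOR_RGB2HSV); lo,hi=col; m=cv2.inRange(hsv,np.array(lo),np.array(hi))
    w=np.zeros_like(m); cv2.circle(w,tuple(map(int,g)),60,255,-1); m&=w
    n,l,st,ce=cv2.connectedComponentsWithStats(cv2.morphologyEx(m,cv2.MORPH_OPEN,np.ones((3,3))))
    if n>1: k=1+st[1:,4].argmax(); c=st[k,:2]+st[k,2:4]/2-.5; print("seg",st[k],at_z("wrist",c,.0275,E))
    return out
E
python3 - <<'E'
from fit import *
U=np.array([(80,275),(268,350),(380,180),(212,122),(92,330),(266,403),(378,228)])/[3.336,3.333]+[220,220]
L=np.array([(-.07,-.083,-.065),(.07,-.083,-.065),(.07,.083,-.065),(-.07,.083,-.065),(-.07,-.083,-.12),(.07,-.083,-.12),(.07,.083,-.12)])
f=lambda v:(proj("scene",pose(90,v[2]*100).apply(L)+[v[0],v[1],.124])-U).ravel()
r=least_squares(f,[.528,-.2,.159]); print("tote",r.x,r.cost, f(r.x).round(1))
p=robot.current_tool_pos(); robot.line_to([p[0],p[1],.3],velocity=.2)
robot.move_to([.54,-.3,.3],ori(-10,0,0)[0])
ballpos("ball_green",(.530,-.416),-23,col=((40,60,20),(95,255,255)))
stat()
E
```

```text
tote [ 0.53020715 -0.19788021  0.16447788] 5.261513888016754 [-0.3 -0.4 -0.2  1.   0.1 -1.2 -0.4 -1.6 -0.8 -0.7  1.3  1.4  0.3  0.3]Traceback (most recent call last):
  File "<stdin>", line 6, in <module>
station.PlanningError: the arm cannot follow that straight line within its joint ranges
```

```bash
python3 - <<'E'
from fit import *
robot.move_to([.56,-.19,.28],ori(15.9,5)[0])
robot.move_to([.54,-.35,.27],ori(-10,0,0)[0])
ballpos("ball_green",(.530,-.416),-23,col=((40,60,20),(95,255,255)))
stat(); print(np.round(robot.current_joint_positions()))
E
```

```text
expect px [[317.97311102 182.65802935]]
ball_green (0.97, array([321.9, 187.6,  44.7,  44. ]), array([ 0.52442543, -0.41748693,  0.0275    ]))
seg [ 299  167   41   41 1320] [ 0.5259585  -0.41529328  0.0275    ]
 t 32.38 tcp [ 0.5322 -0.4148  0.1893] gap 0.499 gf 0.0 F [0.  0.3 0.4]
[ 23.  35.  25.  69. -14.  79. -67.]
```

```bash
cat >> h.py <<'E'
def pick(b,yaw):
    e,d=ori(yaw,0,0); fingers.gripper_to(.8)
    robot.line_to([b[0],b[1],.08],e,velocity=.15)
    print("stop",robot.line_to([b[0],b[1],.031],velocity=.06,f_stop=8)); stat("at ball")
    fingers.gripper_to(0,force=25); stat("gripped")
    p=robot.current_tool_pos(); robot.line_to([p[0],p[1],.10],velocity=.1); robot.line_to([p[0],p[1],.27],velocity=.2); stat("up")
def place(side,tote=(.5295,-.1985),yaw=16.1,via=None):
    t=20*side; e,d=ori(yaw,t,0); u=np.array([np.cos(np.radians(yaw)),np.sin(np.radians(yaw)),0])
    q=lambda z:(np.array([tote[0],tote[1],0])+.037*side*u+[0,0,z]-.0035*d).tolist()
    if via: robot.move_to(via,ori(yaw,0,0)[0])
    robot.move_to(q(.21),e); robot.line_to(q(.07),velocity=.12); stat("in")
    print("stop",robot.line_to(q(.0335),velocity=.03,f_stop=3)); stat("low")
    if robot.current_gripper_force()<3: print("NO BALL"); return
    fingers.gripper_to(.62); robot.pause(.2); stat("rel")
    robot.line_to(q(.21),velocity=.15); stat("out")
E
python3 - <<'E'
from h import *
pick((.527,-.4155),-23)
E
```

```text
stop False
at ball t 34.58 tcp [ 0.5273 -0.4158  0.0314] gap 0.802 gf 0.0 F [0.6 0.2 0.6]
gripped t 35.02 tcp [ 0.5272 -0.416   0.0316] gap 0.351 gf 22.2 F [ 0.  -0.   1.5]
up t 36.86 tcp [ 0.5266 -0.4154  0.2682] gap 0.355 gf 21.7 F [-1.3 -0.3 -0.3]
```

```bash
python3 - <<'E'
from h import *
place(+1)
E
```

```text
in t 39.13 tcp [ 0.5669 -0.1882  0.0742] gap 0.353 gf 21.7 F [-0.5  0.6 -1. ]
stop False
low t 40.5 tcp [ 0.5664 -0.188   0.0371] gap 0.356 gf 21.7 F [ 0.3 -0.1 -0.5]
rel t 41.05 tcp [ 0.5662 -0.1879  0.0368] gap 0.619 gf 0.0 F [-0.2 -0.8 -0.1]
out t 42.38 tcp [ 0.5657 -0.1876  0.2122] gap 0.622 gf 0.0 F [-0.3  0.5 -0.5]
```

The green ball is in. Now the white ball.

```bash
python3 - <<'E'
from h import *
robot.move_to([.53,-.05,.29],ori(16,0,0)[0])
robot.move_to([.50,.36,.27],ori(13,0,0)[0])
o=ballpos("ball_white",(.496,.406),13,col=((0,0,110),(179,70,255)))
stat(); print(np.round(robot.current_joint_positions()))
E
```

```text
expect px [[315.63913835 183.51029915]]
ball_white (0.87, array([313.1, 181.2,  43.3,  42.7]), array([0.49756227, 0.40870196, 0.0275    ]))
seg [ 293  160   39   41 1239] [0.4984154  0.40990955 0.0275    ]
 t 45.16 tcp [0.4987 0.4047 0.1904] gap 0.62 gf 0.0 F [0.4 0.1 0.7]
[ -42.   30.    3.   74.   -1.   76. -117.]
```

```bash
python3 - <<'E'
from h import *
pick((.4975,.409),13)
if robot.current_gripper_force()>10: place(-1,via=[.5,.0,.28])
a=save("top","t9.png"); b=save("scene","s9.png")
cv2.imwrite("pics/l9.png",cv2.cvtColor(np.hstack([cv2.resize(b[220:370,220:360],(467,500)),cv2.resize(a[140:220,340:400],(333,500))]),cv2.COLOR_RGB2BGR))
E
```

```text
stop False
at ball t 47.29 tcp [0.4979 0.4093 0.0314] gap 0.799 gf 0.0 F [-0.  -0.5  0.2]
gripped t 47.73 tcp [0.4981 0.4086 0.0316] gap 0.351 gf 22.3 F [-0.7 -2.1  3.4]
up t 49.58 tcp [0.4974 0.4081 0.2682] gap 0.349 gf 21.5 F [-0.4 -0.2 -1.1]
in t 53.29 tcp [ 0.4935 -0.2095  0.0741] gap 0.351 gf 21.5 F [ 1.   0.5 -1.5]
stop False
low t 54.66 tcp [ 0.493  -0.2092  0.037 ] gap 0.351 gf 21.5 F [-0.8  0.2  0.3]
rel t 55.21 tcp [ 0.4928 -0.2091  0.0368] gap 0.623 gf 0.0 F [ 0.7 -0.   0.2]
out t 56.53 tcp [ 0.4921 -0.2086  0.2121] gap 0.621 gf 0.0 F [-0.7 -0.1  0.1]
```

View pics/l9.png

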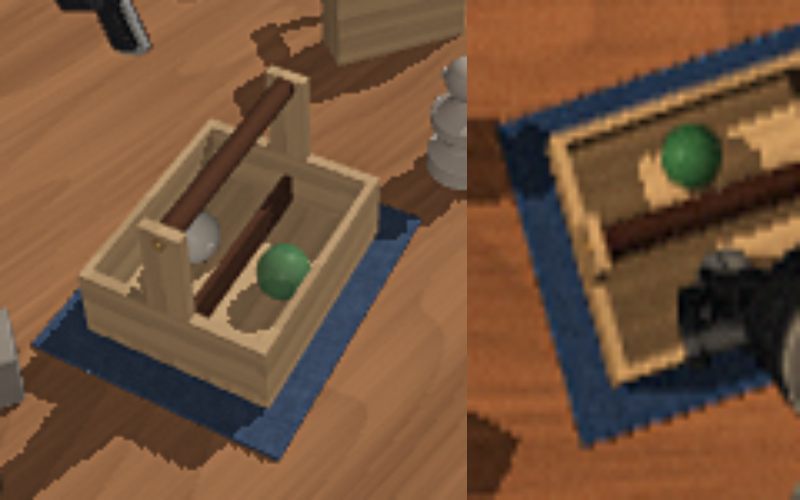

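The picture shows the green ball (285,270) and the white ball (203,235) lying in separate compartments. The tote is upright with mat visible around it, and the gripper is clear.

```bash
python3 - <<'E'
from h import *
robot.pause(.5); print(workorder.close_job()); stat()
E
```

```text
the job is handed in; nothing more can be done
None
the job is handed in; nothing more can be done
```

I handed the job in at about 57 s with the tote upright on the mat, one ball in each compartment and nothing knocked over in the final view; the first grip on the tote slipped on the bench and it was regripped, and no verdict came back.

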